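# Draw the rolling pin out of the half-covered bread bin

## Task

Take the rolling pin out of the bread bin through the open half of its top: the opening is shorter than the pin, so raise its free end, draw it out slantwise without prying it against the fixed deck, and finish with the gripper still holding the whole pin still, at least 6 cm above the top of the bin and touching nothing else. Leave the other kitchen things where they stand, those in and on the bin too.

Things in the scene. Friction and masses are not known exactly. Their poses are not given: they have to be found in the camera images.
- pin: wooden rolling pin, 310 mm long: barrel 40 mm thick, 210 mm long, and at each end a dark handle 20 mm thick, 50 mm long; 0.17 to 0.34 kg. Origin on its axis at mid length (centre of mass); x runs along the pin to the end under the hatch, within 0.06 rad of the bin's x. It lies loose on the bin's floor (axis 40 mm above the counter) and can roll
- pin_front (a point): centre of the end face of the pin's handle under the open hatch (155 mm along the pin's x axis), on the pin's axis
- pin_back (a point): centre of the end face of the pin's other handle, hidden under the deck, on the pin's axis
- bin: wooden bread bin, fixed, 346 x 266 mm outside, 108 mm tall (rim). Inside 330 (x) by 250 mm (y), floor 20 mm above the counter, walls 8 mm. Origin at the centre of its underside, x roughly away from the robot, z up. The top is covered from the inner wall nearest the robot (x = -165 mm) to x = -35 mm; from there to the far inner wall (x = +165 mm) it is an open hatch 200 x 250 mm
- bin_deck: the bin's fixed half cover, a wooden board 130 x 250 mm and 8 mm thick set flush with the rim, its underside 100 mm above the counter (80 mm above the bin's floor); same origin and axes as the bin. It does not open
- deck_edge (a point): middle of the deck's edge on the hatch side, on its upper face, 108 mm above the counter
- spice_jar: small round amber jar with dark cap, 34 mm diameter, 50 mm tall, standing in the bin under the deck, in a corner; origin at centre of its underside; leave alone
- tin: small plain steel tin, 36 mm diameter, 28 mm tall, standing in the front corner of the bin under the open hatch; origin at centre of its underside; leave alone
- cutter: round steel cookie cutter ring, 60 mm diameter, 22 mm tall, lying on the bin's deck; origin at centre of its underside; leave alone
- mug: white mug, 82 mm diameter, 92 mm tall, on the counter to the robot's right; origin at centre of its underside; leave alone
- coffee_jar: amber jar, 80 mm diameter, 110 mm tall, on the counter to the robot's left; origin at centre of its underside; leave alone

How it is judged (in metres and radians):
On the way:
1. the pin slants through the hatch: its front end above the rim while its back end is still under the deck (height (world z) of pin_front above 0.11 m and height (world z) of pin_back below 0.1 m and x of pin_back in the frame of bin below -0.035 m), for 0.1 s.
At the end, for the whole second after the job is handed in: the gripper's fingers hold the pin (more than 2 N) at rest (under 30 mm/s and 0.2 rad/s), the centres of both its ends at least 60 mm above the bin's rim (168 mm above the counter), and the pin touches neither bin nor deck nor any other thing (height (world z) of each of pin_front, pin_back above 0.168 m and contact force between pin and the fingers above 2 N and contact force between pin and bin below 0.2 N and contact force between pin and bin_deck below 0.2 N and contact force between pin and spice_jar below 0.2 N and contact force between pin and tin below 0.2 N and contact force between pin and cutter below 0.2 N and contact force between pin and mug below 0.2 N and contact force between pin and coffee_jar below 0.2 N and linear speed of pin below 0.03 m/s and angular speed of pin below 0.2 rad/s); the arm keeps its last pose, push and grip.
It fails at once if the pin is pried against the fixed deck with more than 20 N (contact force between pin and bin_deck above 20 N).
It fails at once if another kitchen thing is moved more than 30 mm (distance of any of spice_jar, tin, cutter, mug, coffee_jar from where it was at the start of the episode above 0.03 m).
It also fails if it takes over 35 s, if anything falls off the work surface, if the arm or the gripper's body presses on something with over 40 N, if the wrist force passes 120 N, or if a joint passes its speed limit or range.

## Robot

A 7-joint arm with a two-finger parallel gripper is mounted at the origin on the work surface. World frame = base frame: x ahead of the robot, y to its left, z up, the work surface at z = 0. Lengths are in m, angles in degrees, forces in N, time in s.
With the tool pointing down it reaches from about 0.425 to 0.925 m from the base axis. Payload 6.8 kg.
Tool frame: the origin (TCP) lies at the very end of the fingers, on their centre line; the grasp point (between the pads) lies 19 mm behind it; z points along the fingers, y is the line along which they close (so a half turn about z gives the same grasp; the last joint's range is limited). The gripper opens to 85 mm and grips with 20 to 120 N. Pads are 22 mm wide; open, the fingers measure 114 mm over their backs; the gripper's body (76 mm by 85 mm) begins 54 mm behind the grasp point. The pads swing forward as they close: fully open they stand 13 mm farther back than shut.
Start: joints at [-77.871, 27.33, 1.283, 89.118, -0.659, 63.558, -4.761], TCP at [0.212, 0.641, 0.231] pointing down, gripper open.
Joint ranges: [-169.35, 169.35], [-19.33, 120.38], [-80.79, 83.38], [13.8, 139.57], [-78.32, 258.32], [9.67, 109.79], [-169.56, 169.56]. Speed limits (degrees/s): [136.94, 136.94, 180, 180, 180, 180, 180].

## Interface

Orientations are given as [roll, pitch, yaw] about the fixed x, y, z axes, in that order (R = Rz(yaw) Ry(pitch) Rx(roll)).
In Python, from workcell import observe, read_camera, close_job gives the robot as it stands.
- The arm moves only by the tool play_rows, never from a script. Its argument "plan" is a list of rows, each a list of 5 numbers: the shift along the world's x, y, z in mm, then the turn about the world's z in rad, then the closure, from 0 (fully open) to 1 (shut). A call has exactly 10 rows; each row shifts and turns the commanded pose from where the row before left it; what a row does not reach is not made up. A row lasts 1/12 s, in which the tool goes at most 41.7 mm and 7.16 degrees, less where a joint would pass 70% of its speed; a pose out of reach is approached as far as the arm can. A call is refused whole if a number of a shift passes 41.7 or a number of a turn 0.125, either way. A call with a gripper value outside its range is refused whole. The fingers move at their own pace and stop on an object; "grip_force" is the grip in N (left out, the last holds). Time passes only in rows, so rows that do not move let the fingers close, or fill a call up. It gives the time, the measured TCP pose, the force and the opening at its end, in the units of the state.
- observe(): the state, without advancing time (a new reading comes with each control period).
- read_camera(name): name is "scene" or "top" or "wrist"; returns a dict with "pixels" (400x640x3 uint8, blue, green, red), "fovy" (degrees; the focal length in pixels is half the picture's height over the tangent of half this angle, whatever the lens; pixels are square), "cx", "cy" (the principal point, pixels), "cam_to_world" (4x4, takes a point from camera to world coordinates). Camera axes: x right, y down, z forward; pixel columns grow to the right and rows downward; lengths in m; the calibration is good to about 2 mm. A picture is of the moment at which its call begins. There is no depth.
- close_job(): hands the job in, once; it reports no verdict.
The state is a dict: "t": time; "joint_pos": joint angles; "joint_vel": joint speeds; "joint_torque": joint torques, N m; "tcp_pos": TCP position; "tool_rot": TCP orientation; "force": force on the tool from outside, world axes, zero at the start; "wrist_torque": the same for the moment, N m; "finger_gap": finger opening in m.
Only numpy, scipy, OpenCV 4.12 (cv2) and the standard library are available. Lean on these libraries where they do the work, as an engineer would, in place of code of your own. Each camera call takes 0.05 s, during which the arm holds its last target. There are 200 camera calls.

## Working session

There is one attempt and no reset: what is moved stays moved. The work goes in short steps, Python scripts to look and compute and a tool call to move; the robot and the scene stay as the last step left them, time stands still between calls to the robot, and variables do not carry over. Pictures are saved under pics/ and viewed, on a budget of 10 in all, crops included, one or two more only if the job needs it, and the job is handed in when it is done.

Besides the shell and the picture viewer there is one more tool, called after "Call:" as name(argument=value, ...), one argument or row to a line, values as JSON. play_rows: Moves the arm, as the interface text tells. Its arguments: {"type":"object","properties":{"plan":{"type":"array"},"grip_force":{"type":"number"}},"required":["plan"]}

```bash
mkdir -p pics
cat > h.py <<'E'
import numpy as np, cv2, json
from workcell import observe, read_camera, close_job
def snap(cam,fn):
    c=read_camera(cam); cv2.imwrite('pics/'+fn+'.png',c['pixels'])
    json.dump({k:(np.array(c[k]).tolist()) for k in('fovy','cx','cy','cam_to_world')},open('pics/'+fn+'.json','w'))
def px2w(fn,u,v,z):
    c=json.load(open('pics/'+fn+'.json'));T=np.array(c['cam_to_world']);f=200/np.tan(np.radians(c['fovy'])/2)
    d=T[:3,:3]@np.array([(u-c['cx'])/f,(v-c['cy'])/f,1]);o=T[:3,3]
    return o+d*(z-o[2])/d[2]
def w2px(fn,p):
    c=json.load(open('pics/'+fn+'.json'));T=np.array(c['cam_to_world']);f=200/np.tan(np.radians(c['fovy'])/2)
    q=T[:3,:3].T@(np.array(p)-T[:3,3]);return c['cx']+f*q[0]/q[2],c['cy']+f*q[1]/q[2]
E
python3 - <<'E'
from h import *
snap('top','top1');snap('scene','scene1')
print(observe())
for n in('top1','scene1'):print(open('pics/'+n+'.json').read())
E
```

```text
{'t': 0.1, 'joint_pos': array([-77.87235374,  27.37206063,   1.27961831,  89.17178103,
        -0.65897435,  63.55879508,  -4.76197886]), 'joint_vel': array([ 0.02556053, -0.16286997,  0.00556741, -0.15679699, -0.04344641,
        0.09426234, -0.0172991 ]), 'joint_torque': array([ 4.28233398e-03, -5.97763145e+01,  1.61338817e+00, -2.81953901e+01,
        1.27919280e-02,  5.05331976e-03,  5.94342350e-05]), 'tcp_pos': array([0.21202033, 0.64027516, 0.23041743]), 'tool_rot': array([-1.79904930e+02,  6.65401566e-03,  1.61679571e+02]), 'force': array([ 0.5400446 , -0.58540701, -0.68256729]), 'wrist_torque': array([-0.02308639, -0.01118806,  0.00823923]), 'finger_gap': 0.08508564083867518}
{"fovy": 45.23569535929401, "cx": 321.08662414236477, "cy": 203.58154869999487, "cam_to_world": [[0.026830155190214845, -0.994572574370485, 0.10052630045184942, 0.4306973588451873], [-0.9995259546044197, -0.025172063837877044, 0.017726626138821238, -0.00959055440553824], [-0.015099961741431042, -0.10095425455228901, -0.9947764722002623, 1.475003770737983], [0.0, 0.0, 0.0, 1.0]]}
{"fovy": 51.44718290996027, "cx": 322.01757828474234, "cy": 192.97109111736592, "cam_to_world": [[0.31915352538145764, 0.5756152884115643, -0.7528665665198975, 1.6030318424053858], [0.9475048411934861, -0.21005242377685848, 0.24106545828959738, -0.34756006611315804], [-0.019380483778633464, -0.7902816074111422, -0.6124372439982463, 0.9191265332011791], [0.0, 0.0, 0.0, 1.0]]}
```

View pics/top1.png

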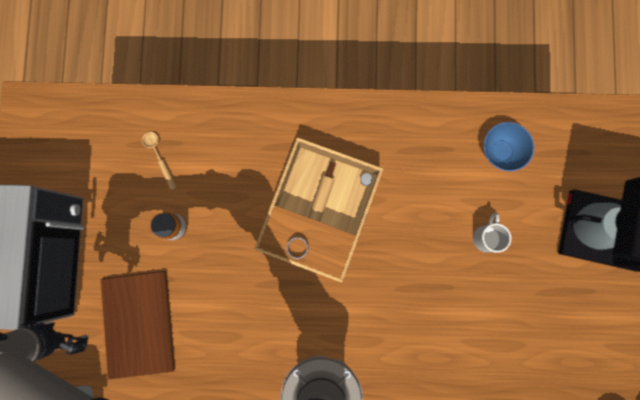

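View pics/scene1.png

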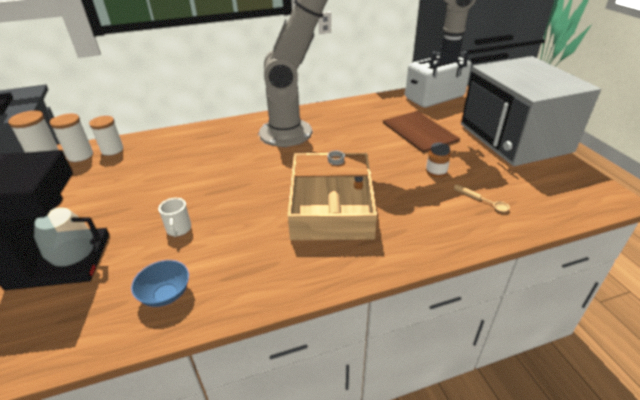

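The top view shows the bin with its corners near (298,139), (382,170), (342,281) and (258,248). The pin's front is at about (331,163), the tin at (366,179) and the cutter at (297,247). I'll enlarge this area.

Run:
```python
import cv2
a=cv2.imread('pics/top1.png')[125:290,250:390]
cv2.imwrite('pics/top1c.png',cv2.resize(a[:110],None,fx=5,fy=5,interpolation=cv2.INTER_CUBIC))
```

```text
(no output)
```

View pics/top1c.png

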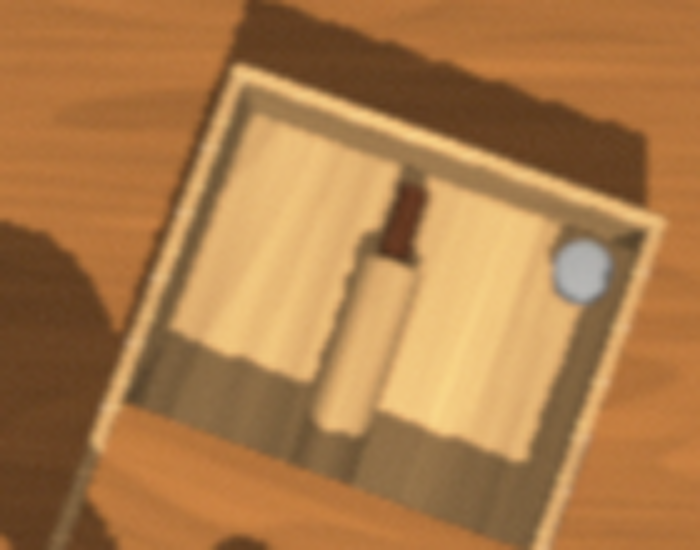

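Run:
```python
from h import *
P=lambda u,v,z:px2w('top1',250+u/5-.4,125+v/5-.4,z)
np.set_printoptions(precision=4,suppress=True)
c1=P(235,66,.108);c2=P(664,222,.108)
e1=P(121,402,.108);e2=P(533,548,.108)
print('c',c1,c2,np.linalg.norm(c1-c2),'e',e1,e2)
yx=(c1-c2);yaw=np.arctan2(-yx[0],yx[1]);d=(e1-e2);print('yaw',np.degrees(yaw),np.degrees(np.arctan2(-d[0],d[1])))
for y in(yaw,):
  ex=np.array([np.cos(y),np.sin(y),0]);ey=np.array([-ex[1],ex[0],0])
  far=(c1+c2)/2;print('centre from far',far-.173*ex,'from deck',(e1+e2)/2+.035*ex)
  o=far-.173*ex
  for n,q in dict(tip=P(413,180,.04),tip50=P(398,258,.04),bar=P(390,262,.05),mid=P(368,350,.055),low=P(340,432,.055),tin=P(582,270,.048)).items():
    print(n,q,(q-o)@ex,(q-o)@ey)
  print(P(413,180,.04)-P(398,258,.04))
```

```text
c [0.7591 0.091  0.108 ] [ 0.6733 -0.159   0.108 ] 0.2643203342238329 e [0.5613 0.1502 0.108 ] [ 0.484  -0.0873  0.108 ]
yaw -18.93159201806077 -18.045009419569915
centre from far [0.5525 0.0222 0.108 ] from deck [0.5557 0.0201 0.108 ]
tip [ 0.7075 -0.0142  0.04  ] 0.1583527018736727 0.015881553536632946
tip50 [ 0.6595 -0.0063  0.04  ] 0.11037310896580717 0.007765111532068963
bar [ 0.6553 -0.0016  0.05  ] 0.10493008495122459 0.010882244416915503
mid [0.6012 0.0101 0.055 ] 0.04996237276756355 0.004424276211646402
low [0.5518 0.0255 0.055 ] -0.0017746102632752478 0.0028848381190401287
tin [ 0.6536 -0.1168  0.048 ] 0.14069975534530413 -0.09870101642437693
[ 0.048  -0.0079  0.    ]
```

Call:
play_rows(
  plan=[
    [20,-31,3,0.005,0],
    [20,-31,3,0.005,0],
    [20,-31,3,0.005,0],
    [20,-31,3,0.005,0],
    [20,-31,3,0.005,0],
    [20,-31,3,0.005,0],
    [20,-31,3,0.005,0],
    [20,-31,3,0.005,0],
    [20,-31,3,0.005,0],
    [20,-31,3,0.005,0],
  ],
  grip_force=20,
)

```text
t: 0.93
tcp_pos: [0.4127, 0.3289, 0.2612]
tool_rot: [-180.0, -0.0, 164.6]
force: [1.2, 0.3, 0.3]
finger_gap: 0.0858
```

Call:
play_rows(
  plan=[
    [22,-33,0,0,0],
    [22,-33,0,0,0],
    [22,-33,0,0,0],
    [22,-33,0,0,0],
    [22,-33,0,0,0],
    [22,-33,0,0,0],
    [22,-33,0,0,0],
    [22,-33,0,0,0],
    [22,-33,0,0,0],
    [20,-25,0,0,0],
  ],
)

```text
t: 1.77
tcp_pos: [0.6308, 0.0051, 0.261]
tool_rot: [-179.9, -0.0, 164.4]
force: [0.3, 0.0, 0.7]
finger_gap: 0.0856
```

Run:
```python
from h import *
o=observe();print(o['t'],o['tcp_pos'],o['tool_rot'],o['joint_pos'])
snap('wrist','w1')
a=cv2.imread('pics/w1.png')
cv2.imwrite('pics/w1b.png',a)
print(w2px('w1',[.7075,-.0142,.04]),w2px('w1',[.6595,-.006,.04]),w2px('w1',[.5518,.0255,.04]))
```

```text
1.7667 [0.63079947 0.00508555 0.2610278 ] [-1.79927262e+02 -8.75390581e-03  1.64403938e+02] [-21.12761585  22.39901332  20.12106418  94.66968598  -8.28113961
  64.43969089  75.58619987]
(np.float64(324.94808120663055), np.float64(239.73063329588467)) (np.float64(320.61552449786416), np.float64(200.50702365194493)) (np.float64(321.67535097236873), np.float64(96.97799819698204))
```

View pics/w1.png

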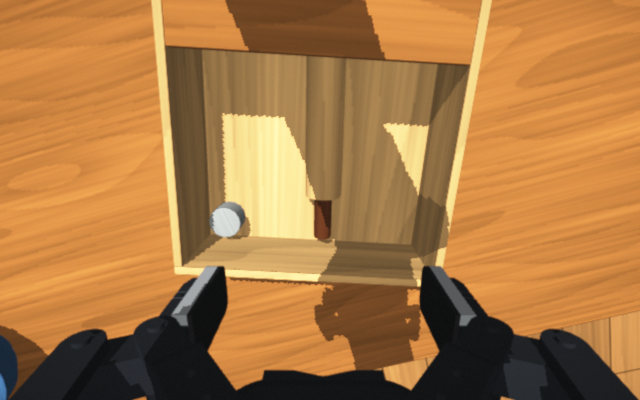

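The wrist view shows the handle tip at (323,240), the handle–barrel junction at (323,200), the barrel under the deck edge at about (326,58), the tin at (227,219) and the deck edge from (165,46) to (470,65).

Run:
```python
from h import *
np.set_printoptions(precision=4,suppress=True)
P=lambda u,v,z:px2w('w1',u,v,z)
tip=P(323,240,.04);j=P(323,200,.04);b=P(326.5,58,.05)
# junction: top edge of barrel face visible? use both
print(tip,j,P(323,200,.06),b);d=tip-b;print('pin yaw',np.degrees(np.arctan2(d[1],d[0])))
e1=P(165,46,.108);e2=P(470,65,.108);q=e2-e1;print(e1,e2,np.linalg.norm(q),np.degrees(np.arctan2(-q[0],q[1])))
y=np.radians(-18.4);ex=np.array([np.cos(y),np.sin(y),0]);ey=np.array([-ex[1],ex[0],0]);o=(e1+e2)/2+.035*ex
print('o',o)
for n,p in dict(tip=tip,j=j,b=b,w1=P(176,274,.108),w2=P(434,286,.108),iw=P(323,240,.02),tin=P(227,217,.048)).items():print(n,(p-o)@ex,(p-o)@ey)
```

```text
[ 0.7072 -0.0165  0.04  ] [ 0.6597 -0.0032  0.04  ] [ 0.654  -0.0016  0.06  ] [0.5183 0.0399 0.05  ]
pin yaw -16.616027973623535
[ 0.4807 -0.086   0.108 ] [0.5614 0.1498 0.108 ] 0.24917130220856565 -18.89222319874707
o [0.5543 0.0209 0.108 ]
tip 0.15693714691344116 0.01280485191132657
j 0.10760951150687283 0.010407520219686685
b -0.04009690167126618 0.006667979917365272
w1 0.17148287268805237 -0.1330463023632151
w2 0.1723138070151213 0.12563552718610432
iw 0.16555428428116253 0.013198033548599676
tin 0.13062777644077808 -0.09736377953152692
```

Call:
play_rows(
  plan=[
    [9,-2.4,-15,-0.006,0],
    [9,-2.4,-15,-0.006,0],
    [9,-2.4,-15,-0.005,0],
    [9,-2.4,-15,0,0],
    [7,-2,-20,0,0],
    [0,0,-25,0,0],
    [0,0,-25,0,0],
    [0,0,-25,0,0],
    [0,0,-20,0,0],
    [0,0,-15,0,0],
  ],
)

```text
t: 2.65
tcp_pos: [0.6716, -0.0023, 0.0686]
tool_rot: [-179.9, -0.2, 163.6]
force: [-0.3, -0.2, -0.3]
finger_gap: 0.0855
```

Run:
```python
from h import *
o=observe();print(o['t'],o['tcp_pos'],o['tool_rot'],o['force'])
snap('wrist','w2')
```

```text
2.65 [ 0.67156725 -0.00227896  0.06856029] [-179.94074758   -0.19192533  163.58850792] [-0.27194671 -0.21726421 -0.33389158]
```

View pics/w2.png

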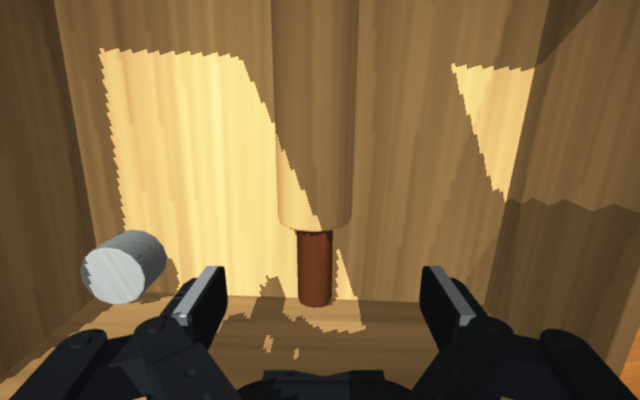

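The view from close by shows the handle tip at (314,304), the junction at (314,230) and the tin clear of the left finger.

Run:
```python
from h import *
np.set_printoptions(precision=4,suppress=True)
P=lambda u,v,z:px2w('w2',u,v,z)
tip=P(314,304,.035);j=P(314,231,.04);b=P(315.5,20,.045);d=tip-b
print(tip,P(314,306,.03),j,b,np.degrees(np.arctan2(d[1],d[0])))
u=d[:2]/np.hypot(*d[:2]);print('grasp',tip[:2]-.035*u, 'or',j[:2]+.015*u, observe()['tcp_pos'])
```

```text
[ 0.7091 -0.0191  0.035 ] [ 0.7137 -0.0207  0.03  ] [ 0.6615 -0.0045  0.04  ] [0.5631 0.0262 0.045 ] -17.248967345598903
grasp [ 0.6757 -0.0088] or [ 0.6758 -0.009 ] [ 0.67   -0.0022  0.066 ]
```

Call:
play_rows(
  plan=[
    [2,-3,0,-0.004,0],
    [2,-3,0,-0.004,0],
    [1,-1,-3,0,0],
    [0,0,-6,0,0],
    [0,0,-6,0,0],
    [0,0,-6,0,0],
    [0,0,-4,0,0],
    [0,0,-3,0,0],
    [0,0,0,0,0],
    [0,0,0,0,0],
  ],
)

```text
t: 3.53
tcp_pos: [0.678, -0.0097, 0.0431]
tool_rot: [-180.0, -0.0, 163.1]
force: [1.4, 1.0, -0.4]
finger_gap: 0.0853
```

Call:
play_rows(
  plan=[
    [-2.5,0.8,-2,0,0],
    [0,0,-3,0,0],
    [0,0,-3,0,0],
    [0,0,-3,0,0],
    [0,0,0,0,0],
    [0,0,0,0,0.4],
    [0,0,0,0,0.7],
    [0,0,0,0,1],
    [0,0,0,0,1],
    [0,0,0,0,1],
  ],
  grip_force=20,
)

```text
t: 4.37
tcp_pos: [0.6758, -0.009, 0.0324]
tool_rot: [180.0, 0.0, 163.1]
force: [0.4, -0.3, 0.1]
finger_gap: 0.0255
```

Call:
play_rows(
  plan=[
    [0,0,0,0,1],
    [0,0,0,0,1],
    [0,0,0,0,1],
    [0,0,0,0,1],
    [0,0,0,0,1],
    [0,0,0,0,1],
    [0,0,2,0,1],
    [0,0,3,0,1],
    [0,0,3,0,1],
    [0,0,2,0,1],
  ],
)

```text
t: 5.2
tcp_pos: [0.6754, -0.009, 0.0424]
tool_rot: [-180.0, -0.0, 163.1]
force: [-0.6, -0.5, -2.1]
finger_gap: 0.0193
```

Run:
```python
from h import *
o=observe();print(o['t'],o['tcp_pos'],o['force'],o['wrist_torque'],o['finger_gap'])
snap('wrist','w3')
```

```text
5.2 [ 0.67544398 -0.00898917  0.04236797] [-0.60303083 -0.45754556 -2.11711177] [-0.08061324 -0.08239948  0.02007501] 0.019261576473247666
```

View pics/w3.png

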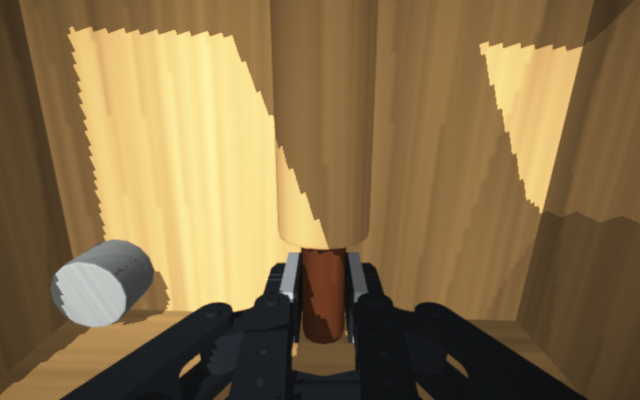

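Call:
play_rows(
  plan=[
    [0,0,3,0,1],
    [0,0,3,0,1],
    [0,0,3,0,1],
    [0,0,3,0,1],
    [0,0,3,0,1],
    [0,0,3,0,1],
    [0,0,3,0,1],
    [0,0,3,0,1],
    [0,0,0,0,1],
    [0,0,0,0,1],
  ],
)

```text
t: 6.08
tcp_pos: [0.6761, -0.0091, 0.0666]
tool_rot: [180.0, 0.1, 163.1]
force: [0.7, -0.6, -0.6]
finger_gap: 0.0189
```

Run:
```python
from h import *
o=observe();print(o['t'],o['tcp_pos'],o['force'],o['wrist_torque'],o['finger_gap'])
snap('wrist','w4');snap('scene','s4')
a=cv2.imread('pics/w4.png');b=cv2.imread('pics/s4.png')[130:250,270:400]
cv2.imwrite('pics/m4.png',np.hstack([cv2.resize(a,(400,250)),cv2.resize(b,(271,250))]))
```

```text
6.0833 [ 0.67609597 -0.00905684  0.06664633] [ 0.65850702 -0.57932272 -0.57366288] [-0.00531154 -0.22894856  0.05108042] 0.018880602085599135
```

View pics/m4.png

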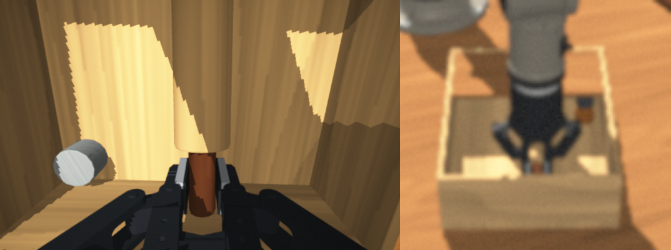

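```bash
cat >> h.py <<'E'
def widths(fn,tilt,tcp,yaw=-16.9,h=.008,a=.035):
    # barrel silhouette width at front barrel end and at rows, for pin tilted (front up) about the grip
    t=np.radians(tilt);y=np.radians(yaw)
    ax=np.array([np.cos(t)*np.cos(y),np.cos(t)*np.sin(y),np.sin(t)]);sd=np.array([-np.sin(y),np.cos(y),0])
    g=np.array(tcp)+[0,0,h];out=[]
    for s in (.053,.09,.12,.15,.18):
        c=g-ax*(s-a); L=[w2px(fn,c+.02*sd),w2px(fn,c-.02*sd)]
        out.append((round(abs(L[0][0]-L[1][0])),round((L[0][1]+L[1][1])/2)))
    return out
E
python3 - <<'E'
from h import *
print('w2',widths('w2',0,[.6757,-.0085,.032]))
print('w3',[(t,widths('w3',t,[.6754,-.009,.0424])) for t in(0,3)])
for t in(0,4,8,12):print('w4',t,widths('w4',t,[.6761,-.0091,.0666]))
a=cv2.imread('pics/w4.png');cv2.imwrite('pics/w4c.png',cv2.resize(a[0:300,230:420],None,fx=2,fy=2))
E
```

```text
w2 [(73, 226), (77, 158), (82, 97), (86, 29), (92, -47)]
w3 [(0, [(91, 243), (98, 159), (105, 80), (114, -11), (123, -116)]), (3, [(90, 242), (96, 158), (102, 81), (108, -5), (115, -102)])]
w4 0 [(91, 243), (98, 159), (105, 80), (114, -10), (123, -117)]
w4 4 [(90, 242), (96, 158), (101, 82), (107, -3), (113, -98)]
w4 8 [(89, 241), (93, 157), (97, 84), (100, 6), (104, -79)]
w4 12 [(89, 240), (91, 158), (93, 87), (95, 14), (97, -62)]
```

View pics/w4c.png

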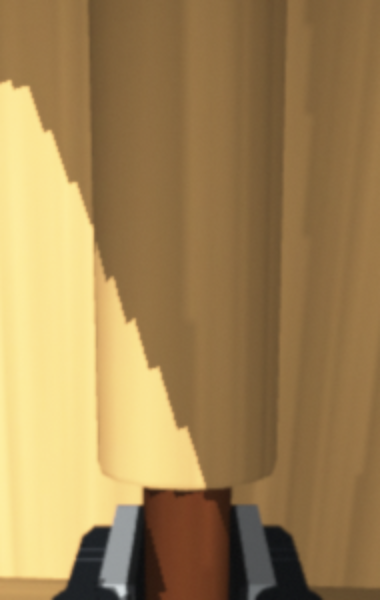

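The barrel's width at the top of the crop is about 98 px, which means a tilt of about 8°. So the pin is pivoting in the pads with its back end on the floor, as I wanted.

Call:
play_rows(
  plan=[
    [0.5,-0.2,5,0,1],
    [0.5,-0.2,6,0,1],
    [0.5,-0.2,6,0,1],
    [0.5,-0.2,6,0,1],
    [0.5,-0.2,6,0,1],
    [0.5,-0.2,6,0,1],
    [0.5,-0.2,6,0,1],
    [0.5,-0.2,6,0,1],
    [0.5,-0.2,6,0,1],
    [0,0,0,0,1],
  ],
)

```text
t: 7.02
tcp_pos: [0.6812, -0.011, 0.121]
tool_rot: [180.0, 0.1, 163.1]
force: [0.5, -0.8, -0.8]
finger_gap: 0.0185
```

Call:
play_rows(
  plan=[
    [0,0,0,0,1],
    [2,-0.6,2,0,1],
    [2,-0.6,2,0,1],
    [2,-0.6,3,0,1],
    [2,-0.6,3,0,1],
    [3,-0.9,3,0,1],
    [3,-0.9,3,0,1],
    [3,-0.9,3,0,1],
    [2,-0.6,3,0,1],
    [0,0,0,0,1],
  ],
)

```text
t: 7.85
tcp_pos: [0.7003, -0.0169, 0.1422]
tool_rot: [180.0, 0.1, 163.1]
force: [0.5, -0.9, -1.5]
finger_gap: 0.0192
```

Run:
```python
from h import *
o=observe();print(o['t'],o['tcp_pos'],o['force'],o['wrist_torque'],o['finger_gap'])
snap('wrist','w5');snap('scene','s5')
a=cv2.imread('pics/w5.png');b=cv2.imread('pics/s5.png')[110:250,270:400]
cv2.imwrite('pics/m5.png',np.hstack([cv2.resize(a[:,200:440],(300,500)),cv2.resize(b,(464,500))]))
for t in(15,20,25,30):print('w5',t,widths('w5',t,o['tcp_pos']))
```

```text
7.85 [ 0.70025647 -0.01689349  0.14221515] [ 0.51683798 -0.93226927 -1.5370927 ] [-0.01555804 -0.2991205   0.00742838] 0.019161500589950295
w5 15 [(88, 240), (89, 158), (90, 90), (91, 21), (92, -49)]
w5 20 [(87, 240), (86, 160), (86, 96), (85, 33), (84, -29)]
w5 25 [(86, 240), (84, 162), (82, 102), (80, 45), (78, -9)]
w5 30 [(86, 240), (81, 165), (78, 109), (75, 57), (73, 9)]
```

View pics/m5.png

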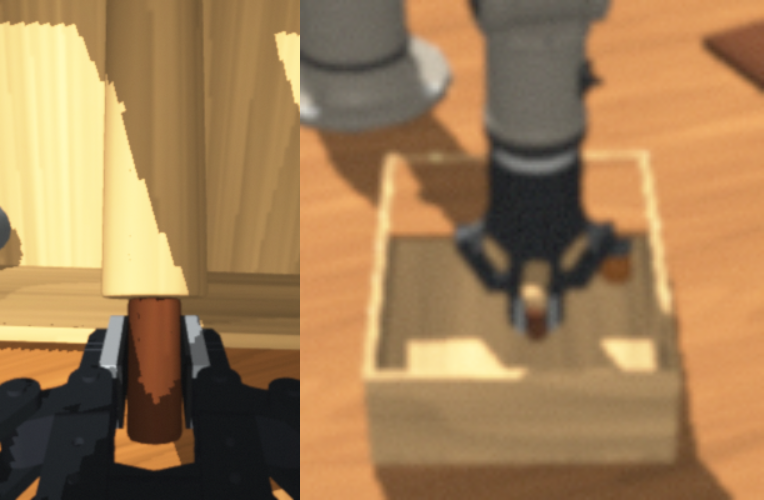

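Call:
play_rows(
  plan=[
    [4,-1.2,1,0,1],
    [7,-2.2,2,0,1],
    [7,-2.2,2,0,1],
    [7,-2.2,2,0,1],
    [8,-2.5,2,0,1],
    [8,-2.5,2,0,1],
    [8,-2.5,3,0,1],
    [8,-2.5,3,0,1],
    [8,-2.5,3,0,1],
    [7,-2.2,3,0,1],
  ],
)

```text
t: 8.78
tcp_pos: [0.7722, -0.0395, 0.1644]
tool_rot: [-180.0, 0.0, 163.1]
force: [-0.1, -0.5, -2.3]
finger_gap: 0.0191
```

Call:
play_rows(
  plan=[
    [5,-1.5,4,0,1],
    [5,-1.5,5,0,1],
    [5,-1.5,6,0,1],
    [5,-1.5,6,0,1],
    [5,-1.5,6,0,1],
    [3,-1,6,0,1],
    [3,-1,6,0,1],
    [0,0,6,0,1],
    [0,0,4,0,1],
    [0,0,0,0,1],
  ],
)

```text
t: 9.62
tcp_pos: [0.8027, -0.0486, 0.2149]
tool_rot: [180.0, 0.1, 163.1]
force: [-0.2, 0.3, -1.4]
finger_gap: 0.019
```

Run:
```python
from h import *
o=observe();print(o['t'],o['tcp_pos'],o['force'],o['wrist_torque'],o['finger_gap'])
snap('wrist','w6');snap('scene','s6')
a=cv2.imread('pics/w6.png');b=cv2.imread('pics/s6.png')[110:250,270:400]
cv2.imwrite('pics/m6.png',np.hstack([cv2.resize(a[:,200:440],(300,500)),cv2.resize(b,(464,500))]))
for t in(15,20,25,30,40):print('w6',t,widths('w6',t,o['tcp_pos']))
```

```text
9.6167 [ 0.80271764 -0.04857675  0.21487829] [-0.19136073  0.29431019 -1.43169563] [-0.03200913 -0.10043581  0.0065936 ] 0.019046640585080394
w6 15 [(88, 240), (89, 158), (90, 90), (91, 21), (92, -49)]
w6 20 [(87, 240), (86, 159), (86, 96), (85, 33), (84, -29)]
w6 25 [(86, 240), (84, 162), (82, 102), (80, 45), (78, -9)]
w6 30 [(86, 240), (81, 165), (78, 109), (75, 57), (73, 9)]
w6 40 [(84, 241), (77, 172), (72, 124), (68, 82), (64, 44)]
```

View pics/m6.png

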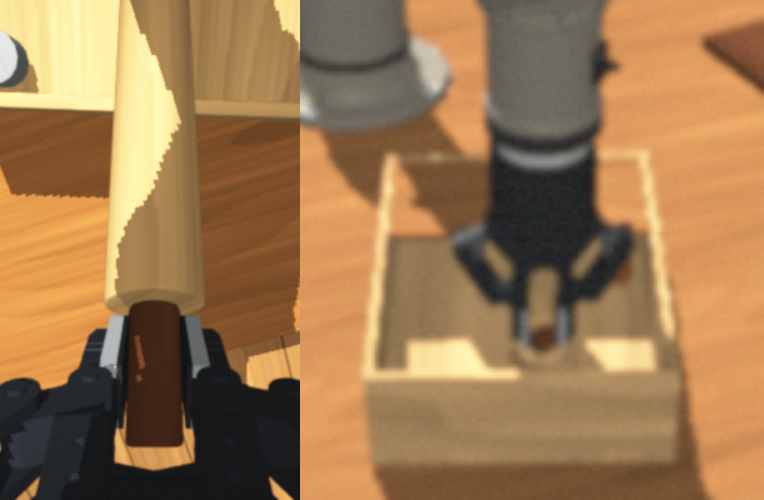

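The front end is above the rim and the pin is tilted about 40°. Its back end is at about x = +44 mm in the bin, clear of the deck. Next I tighten the grip to lock this slant and lift.

Call:
play_rows(
  plan=[
    [0,0,0,0,1],
    [0,0,0,0,1],
    [0,0,0,0,1],
    [0,0,2,0,1],
    [0,0,4,0,1],
    [0,0,6,0,1],
    [0,0,8,0,1],
    [0,0,8,0,1],
    [0,0,8,0,1],
    [0,0,8,0,1],
  ],
  grip_force=80,
)

```text
t: 10.55
tcp_pos: [0.8024, -0.0486, 0.2587]
tool_rot: [180.0, 0.1, 163.1]
force: [-0.2, 0.2, -3.2]
finger_gap: 0.0166
```

Call:
play_rows(
  plan=[
    [-2,0.6,10,0,1],
    [-4,1.2,12,0,1],
    [-6,1.8,14,0,1],
    [-8,2.4,14,0,1],
    [-8,2.4,14,0,1],
    [-8,2.4,14,0,1],
    [-8,2.4,14,0,1],
    [-6,1.8,12,0,1],
    [-4,1.2,8,0,1],
    [-2,0.6,4,0,1],
  ],
)

```text
t: 11.38
tcp_pos: [0.746, -0.0315, 0.3756]
tool_rot: [179.9, 0.1, 163.1]
force: [0.2, 0.5, -2.4]
finger_gap: 0.0168
```

Run:
```python
from h import *
o=observe();print(o['t'],o['tcp_pos'],o['force'],o['wrist_torque'],o['finger_gap'])
snap('wrist','w7');snap('scene','s7')
a=cv2.imread('pics/w7.png');b=cv2.imread('pics/s7.png')[80:260,250:420]
cv2.imwrite('pics/m7.png',np.hstack([cv2.resize(a[:,200:440],(300,500)),cv2.resize(b,(472,500))]))
```

```text
11.3833 [ 0.74596726 -0.03149845  0.37558484] [ 0.19013369  0.46660292 -2.36688575] [-0.05980403 -0.26400208 -0.00415443] 0.016825851615568682
```

View pics/m7.png

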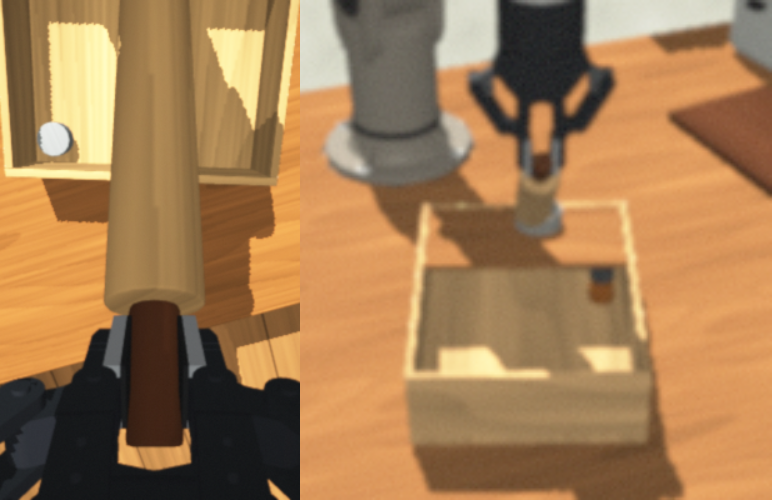

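The pin is out, still slanted about 40°, and the cutter and tin are in place. I'll lift a little more for margin and let it settle.

Call:
play_rows(
  plan=[
    [0,0,4,0,1],
    [0,0,8,0,1],
    [0,0,8,0,1],
    [0,0,8,0,1],
    [0,0,8,0,1],
    [0,0,8,0,1],
    [0,0,4,0,1],
    [0,0,2,0,1],
    [0,0,0,0,1],
    [0,0,0,0,1],
  ],
)

```text
t: 12.32
tcp_pos: [0.7461, -0.0317, 0.423]
tool_rot: [-180.0, -0.0, 163.1]
force: [-0.3, -0.5, -2.6]
finger_gap: 0.017
```

Call:
play_rows(
  plan=[
    [0,0,0,0,1],
    [0,0,0,0,1],
    [0,0,0,0,1],
    [0,0,0,0,1],
    [0,0,0,0,1],
    [0,0,0,0,1],
    [0,0,0,0,1],
    [0,0,0,0,1],
    [0,0,0,0,1],
    [0,0,0,0,1],
  ],
)

```text
t: 13.15
tcp_pos: [0.7462, -0.0317, 0.4233]
tool_rot: [180.0, 0.0, 163.1]
force: [-0.8, -0.3, -3.3]
finger_gap: 0.0167
```

Run:
```python
from h import *
o=observe();print(o['t'],o['tcp_pos'],o['force'],o['wrist_torque'],o['finger_gap'],np.abs(o['joint_vel']).max())
snap('wrist','w8')
a=cv2.imread('pics/w7.png')[130:,290:350].astype(int);b=cv2.imread('pics/w8.png')[130:,290:350].astype(int);print(np.abs(a-b).mean())
snap('wrist','w9');c=cv2.imread('pics/w9.png')[:250,285:365].astype(int);d=cv2.imread('pics/w8.png')[:250,285:365].astype(int);print(np.abs(c-d).mean())
cv2.imwrite('pics/m8.png',np.hstack([cv2.imread('pics/w7.png')[:,200:440],cv2.imread('pics/w9.png')[:,200:440]]))
```

```text
13.15 [ 0.74619887 -0.03172424  0.42333569] [-0.82660217 -0.34610576 -3.2577182 ] [-0.05853278 -0.25172351 -0.04666601] 0.01666972153280175 0.07694100057911901
1.4953909465020576
0.80075
```

View pics/m8.png

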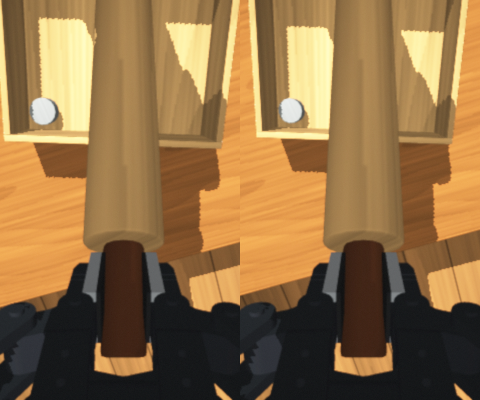

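The pin hasn't moved in the grip between the two views. Its back end is at about 0.25 m.

```bash
python3 -c "
from workcell import close_job
print(close_job())"
```

```text
the job is handed in; nothing more can be done
None
```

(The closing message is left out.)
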